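Put away and lock up the horseshoe spacer set

ROBOT

A 7-joint arm with a two-finger parallel gripper is mounted at the origin on the work surface; the furniture and walls round the work are solid. World frame = base frame: x ahead of the robot, y to its left, z up, the work surface at z = 0. Lengths are in m, angles in rad, forces in N, time in s.
With the tool pointing down it reaches from about 0.4 to 0.85 m from the base axis. Payload 4.5 kg.
Tool frame: the origin (TCP) lies on the centre line of the jaws, within the pads' length; the fingertips stand 22 mm ahead of it and the grasp point (between the pads) lies 3 mm ahead of it; z points along the fingers, y is the line along which they close (so a half turn about z gives the same grasp; the last joint's range is limited). The gripper opens to 85 mm and grips with 20 to 120 N. Pads are 22 mm wide; open, the fingers measure 114 mm over their backs; the gripper's body (76 mm by 85 mm) begins 54 mm behind the grasp point. The pads swing forward as they close: fully open they stand 13 mm farther back than shut.
Start: joints at [1.163, 0.689, -0.195, 1.565, 0.157, 0.902, -0.215], TCP at [0.267, -0.565, 0.217] pointing down, gripper open.
Joint ranges: [-3.01, 3.01], [-0.46, 2.08], [-1.47, 1.51], [0.13, 2.56], [-1, 4.14], [0.04, 2.09], [-2.66, 2.66]. Speed limits (rad/s): [2.57, 2.57, 3.14, 3.14, 3.14, 3.14, 3.14].

INTERFACE

Orientations are given as a unit quaternion [w, x, y, z].
In Python, from rig import bot gives the robot as it stands. Calls block until the motion is done:
- bot.reach(position, orientation): joint-space move of the TCP to a pose.
- bot.move_straight(position, ori=None, rate=0.15, guard=None): straight line of the TCP; ori=None keeps the orientation; rate is the mean speed in m/s. With guard (N) it stops when the force on the tool has changed by that much, and returns True; else False.
- bot.movej(angles): joint-space move.
- bot.gripper_to(opening, squeeze=None): finger opening in m; squeeze is the grip in N (None keeps the last); returns when the fingers have stopped.
- bot.hold(seconds).
- bot.inverse_kinematics(position, orientation): joint angles nearest the present ones, or None.
- bot.read_state(): the state.
- bot.get_image(name): name is "side" or "top" or "wrist"; returns a dict with "img" (420x560x3 uint8, blue, green, red), "intrinsics" (3x3 intrinsics, pixels), "eye" and "attitude" of the camera in the world; the wrist camera has in their place "tool_from_camera" (4x4, takes a point from camera to tool coordinates, whose origin is the TCP and whose axes are the flange's). Camera axes: x right, y down, z forward; pixel columns grow to the right and rows downward; lengths in m; the calibration is good to about 2 mm. A picture is of the moment at which its call begins: read the wrist's pose just before it. There is no depth.
A pose or a line that the arm cannot do raises bot.IKError and nothing moves.
- bot.sign_off(): hands the job in; it is judged then, once.
The state is a dict: "time": time; "joint_pos": joint angles; "qvel": joint speeds; "effort": joint torques, N m; "tcp_pos": TCP position; "eef_rot": TCP orientation; "contact_force": force on the tool from outside, world axes, zero at the start; "wrist_torque": the same for the moment, N m; "opening": finger opening in m; "grip_force": force on a finger pad.
Only numpy, scipy, OpenCV 4.12 (cv2) and the standard library are available. Lean on these libraries where they do the work, as an engineer would, in place of code of your own. Each camera call takes 0.05 s, during which the arm holds its last target. There are 200 camera calls.

TASK

Put the horseshoe spacers away: hang however many there are on the stand's hook one after another, widest first against the back plate, then the next narrower snugly in front of it (gaps of no more than a few millimetres), down to the narrowest. Then move the key from its well into the lock cylinder, push it fully in and turn it counter-clockwise to the stop so that the retaining arm lies across the front of the hook, and leave it there. Close the empty key well with its cover plate, pressed fully home and level, and leave the things round about alone.

Things in the scene. Friction and masses are not known exactly. Their poses are not given: they have to be found in the camera images.
- hook (a point): Middle of the hook bar's top face where it leaves the stand's upright back plate; 130 mm above the table; z up, y across. The bar, 10 mm wide and high, runs level along this frame's -x (roughly to the robot) for 104 mm, to a tip 8 mm thick, 10 wide, rising 14 mm above the bar top. The back plate is 70 mm wide and rises 16 mm above the bar top. The stand is fixed.
- lock_slot (a point): Centre of the mouth of the key slot on top of the lock cylinder (48 mm diameter, vertical axis, on a post of the stand at x=-138, y=+80 mm in the hook frame; mouth 150 mm above the table). Slot 19 mm along this frame's x, 8.7 wide, 24 deep; the frame turns with the cylinder. A retaining arm, 8 mm thick, 12 high, points along its -x to 117 mm from the axis, 33 mm below the mouth.
- lock (a joint): Turn of the lock cylinder, rad, growing counter-clockwise from above: 0 to 0.25 at the start (arm points to the robot's side), 1.4 at the stop (arm square across the hook's front). 0.06 N m friction; stays where left. At 0 the slot frame is turned 0.17 rad counter-clockwise from the hook frame.
- well_floor (a point): Centre of the recess floor of the key well, a fixed grey block 86 (x) x 104 (y) mm; floor 30 mm above the table, z up. Recess 60 (x) x 76 (y) mm, rim 12 mm high. In the floor a slot 19 (x) x 8.7 mm, 24 deep, where the key stands. Black friction clips at y=+28 and -28 mm stand 6 mm up and hold the cover 5 mm proud; each gives way under about 3 N, by 5 mm, and stays down.
- key_mid (a point): Centre, half-way up, of the loose key, 80 mm tall, 60 g, upright; x along the blade's width. Blade 16 (x) x 6 (y) mm, 26 long, tip 40 mm below this point; then a collar 24 mm across, 4 thick, a 10 mm shank, and a black head 34 (x) x 12 (y) x 30 mm high, its centre 26 mm above this point. Seated in the well or the lock, this point is 16 mm above the slot's mouth.
- cover_mid (a point): Centre of the loose aluminium cover, 130 g, lying flat; half-way up its 31 mm total height. Plate 56 (x) x 70 (y) x 10 mm; on it a pull rib 40 (x) x 12 (y) mm rises 21 mm above the plate. z up. On the raised clips this point is 21.5 mm above the recess floor, pressed home 16.5 mm.
- spacer_100_mid (a point): Centre, half-way up, of the largest horseshoe spacer: 100 mm wide (y), 18 thick (x), 82 tall, 210 g, standing on two legs, z up. A slot 18 mm wide, open below, ends 36 mm above the feet; shoulders at 50 mm; above them a tab 26 mm wide (y), 18 thick, 32 high to grip. Hung with the slot over the bar, this point is 5 mm above the bar top. Front and back alike; the four differ only in width.
- spacer_84_mid (a point): Centre, half-way up, of the second horseshoe spacer: 84 mm wide (y), 18 thick (x), 82 tall, 186 g, standing on two legs, z up. Otherwise shaped like the largest (slot, shoulders, tab). Absent in some starts.
- spacer_68_mid (a point): Centre, half-way up, of the third horseshoe spacer: 68 mm wide (y), 18 thick (x), 82 tall, 162 g, standing on two legs, z up. Otherwise shaped like the largest (slot, shoulders, tab). Absent in some starts.
- spacer_52_mid (a point): Centre, half-way up, of the smallest horseshoe spacer: 52 mm wide (y), 18 thick (x), 82 tall, 138 g, standing on two legs, z up. Otherwise shaped like the largest (slot, shoulders, tab). Absent in some starts.
- post (a point): Point on the axis of the fixed green steel post of the room, 50 mm square, which rises from the floor past the table edge to well above the arm (this point is 300 mm above the table). Keep the arm and gripper clear of it.
- dot_roll: green sticker roll, 70 mm across and 22 mm high, lying flat; bystander, origin under its centre
- tape_roll: brown tape roll, 72 mm across and 18 mm high, lying flat; bystander, origin under its centre
Not all that is in view belongs to the job. What is shaped like the part that bears key_mid but green is not meant.

How it is judged:
On the way, in this order (a step that is already met when the one before it is completed fails the run):
1. the largest spacer hangs on the hook, close against the one behind it or the back plate (y of spacer_100_mid in the frame of hook between -0.008 and 0.008 m and z of spacer_100_mid in the frame of hook between 0.001 and 0.009 m and x of spacer_100_mid in the frame of hook between -0.105 and -0.004 m and angle between spacer_100_mid's own z axis and vertical below 0.09 rad and angle between the x axis of spacer_100_mid and the x axis of hook, either way round below 0.2 rad and x of spacer_100_mid in the frame of hook above -0.018 m), for 0.2 s.
2. the second spacer hangs on the hook, close against the one behind it or the back plate (y of spacer_84_mid in the frame of hook between -0.008 and 0.008 m and z of spacer_84_mid in the frame of hook between 0.001 and 0.009 m and x of spacer_84_mid in the frame of hook between -0.105 and -0.004 m and angle between spacer_84_mid's own z axis and vertical below 0.09 rad and angle between the x axis of spacer_84_mid and the x axis of hook, either way round below 0.2 rad and distance between spacer_84_mid and spacer_100_mid below 0.027 m), for 0.2 s.
3. the third spacer hangs on the hook, close against the one behind it or the back plate (y of spacer_68_mid in the frame of hook between -0.008 and 0.008 m and z of spacer_68_mid in the frame of hook between 0.001 and 0.009 m and x of spacer_68_mid in the frame of hook between -0.105 and -0.004 m and angle between spacer_68_mid's own z axis and vertical below 0.09 rad and angle between the x axis of spacer_68_mid and the x axis of hook, either way round below 0.2 rad and (distance between spacer_68_mid and spacer_84_mid below 0.027 m or distance between spacer_68_mid and spacer_100_mid below 0.027 m)), for 0.2 s.
4. the smallest spacer hangs on the hook, close against the one behind it or the back plate (y of spacer_52_mid in the frame of hook between -0.008 and 0.008 m and z of spacer_52_mid in the frame of hook between 0.001 and 0.009 m and x of spacer_52_mid in the frame of hook between -0.105 and -0.004 m and angle between spacer_52_mid's own z axis and vertical below 0.09 rad and angle between the x axis of spacer_52_mid and the x axis of hook, either way round below 0.2 rad and (distance between spacer_52_mid and spacer_68_mid below 0.027 m or distance between spacer_52_mid and spacer_84_mid below 0.027 m or distance between spacer_52_mid and spacer_100_mid below 0.027 m)), for 0.2 s.
5. the key is fully in the lock slot (horizontal distance between key_mid and lock_slot below 0.004 m and z of key_mid in the frame of lock_slot below 0.02 m and angle between key_mid's own z axis and vertical below 0.1 rad), for 0.2 s.
6. the lock is turned to the stop (all of step 5 and value of joint lock above 1.25 rad), for 0.2 s.
At the end, for the whole second after the job is handed in: All present spacers hang upright on the bar, widest to narrowest from the back, each gap at most 9 mm; key within 4 mm of full depth in the lock, lock past 1.25 rad; cover in the recess, within 6 mm of centre, level to 0.03 rad, within 2 mm of fully down (all of step 1 and all of step 2 and all of step 3 and all of step 4 and all of step 6 and horizontal distance between cover_mid and well_floor below 0.006 m and z of cover_mid in the frame of well_floor between 0.012 and 0.0183 m and angle between cover_mid's own z axis and vertical below 0.03 rad); the robot touches nothing.
It fails at once if the dot roll is pushed more than 40 mm (distance of dot_roll from where it was at the start of the episode above 0.04 m).
It fails at once if the tape roll is pushed more than 40 mm (distance of tape_roll from where it was at the start of the episode above 0.04 m).
Of spacer_84, spacer_68, spacer_52 only 1 to 3 are there at a start; the rules pass over those that are not, and their reading is None.
At some moment in a run one of cover may be knocked a few centimetres aside while the robot is not near it.
It also fails if it takes over 210 s, if anything falls off the work surface, if the arm or the gripper's body presses on something with over 40 N, if the wrist force passes 120 N, or if a joint passes its speed limit or range.

## Working session

There is one attempt and no reset: what is moved stays moved. The work goes in short steps, each a Python script; the robot and the scene stay as the last script left them, time stands still between calls to the robot, and variables do not carry over. Pictures are saved under pics/ and viewed, at most 14 in all, crops included, and the job is handed in when it is done.

```bash
ls; mkdir -p pics
python3 - <<'E'
from rig import bot
import cv2,numpy as np
for n in ("side","top"):
    d=bot.get_image(n); cv2.imwrite(f"pics/{n}0.png",d["img"])
    print(n,np.array(d["intrinsics"]).tolist(),d["eye"],d["attitude"])
d=bot.get_image("wrist");print(d["tool_from_camera"])
s=bot.read_state();print(s)
E
```

```text
pics
side [[493.0835459057774, 0.0, 277.52795674144244], [0.0, 493.0835459057774, 207.27620193514895], [0.0, 0.0, 1.0]] [ 0.27069565 -0.81978043  0.91854072] [-0.40752638  0.89690516 -0.15701802  0.06948904]
top [[511.56004596739473, 0.0, 280.548759072097], [0.0, 511.56004596739473, 208.22129713463517], [0.0, 0.0, 1.0]] [ 0.42264741 -0.03572767  1.33386015] [ 0.04853068 -0.7019687   0.70937971 -0.04080634]
[[-2.79774886e-04 -9.51621095e-01 -3.07273841e-01  7.85031675e-02]
 [ 9.99999960e-01 -2.51775240e-04 -1.30763635e-04 -1.89826329e-04]
 [ 4.70734880e-05 -3.07273865e-01  9.51621127e-01 -1.56776559e-01]
 [ 0.00000000e+00  0.00000000e+00  0.00000000e+00  1.00000000e+00]]
{'time': 0.15, 'joint_pos': array([ 1.16280214,  0.68984424, -0.19452727,  1.56610144,  0.1573263 ,
        0.90251822, -0.21510454]), 'qvel': array([ 9.78030760e-04, -2.91841702e-03,  7.12196766e-05, -2.52782627e-03,
       -6.60042091e-04,  5.50218283e-04,  8.10068113e-04]), 'effort': array([-1.56133017e-03, -5.39939082e+01, -1.26834624e+00, -1.58718592e+01,
        9.30468872e-03,  6.45414577e-03, -4.32186289e-05]), 'tcp_pos': array([ 0.2669598 , -0.5645366 ,  0.21673625]), 'eef_rot': array([-7.04775162e-04,  9.75692627e-01,  2.19142306e-01, -2.23056866e-04]), 'contact_force': array([ 0.07371228,  0.02279349, -0.36720771]), 'wrist_torque': array([-0.01279197, -0.02353357,  0.00468486]), 'grip_force': 0.0, 'opening': 0.08539121152210369}
```

View pics/top0.png

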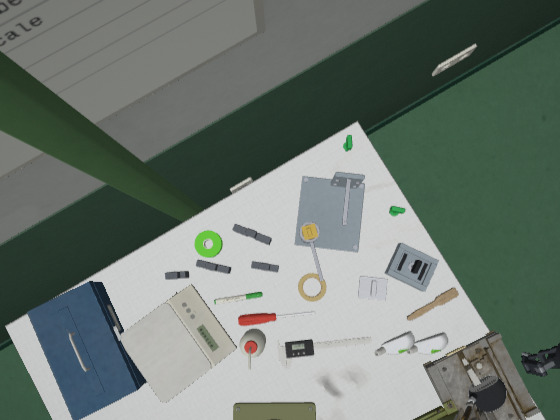

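View pics/side0.png

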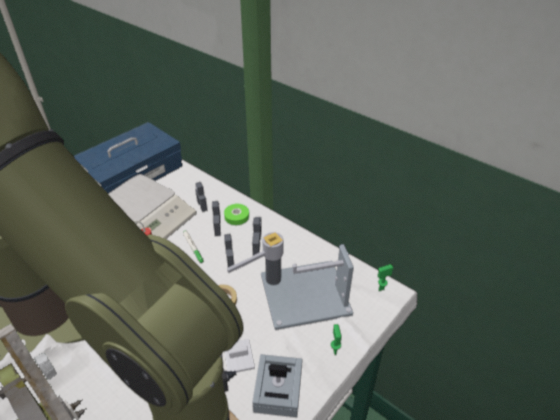

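The top view shows four spacers at about (252,234), (213,267), (265,267) and (177,275). The stand's back plate is at (347,180) with its bar running down to (345,222), and the lock is at (309,232) with its arm. The key's black head stands in the well at (416,267), and the cover is at (373,288).

Things I could mistake for the targets:
- **Key:** the green keys at (349,143) and (397,211). I want the black head at (416,267).
- **Cover:** the scale at (180,345). I want the small plate at (373,288).

```bash
cat > h.py <<'E'
from rig import bot
import cv2,numpy as np
from scipy.spatial.transform import Rotation as R
def q2R(q): return R.from_quat(np.r_[q[1:],q[0]]).as_matrix()
def cam(n):
    if n=="wrist":
        s=bot.read_state(); d=bot.get_image(n)
        T=np.array(d["tool_from_camera"]); A=q2R(s["eef_rot"])
        return d["img"],np.array(d["intrinsics"]),A@T[:3,3]+s["tcp_pos"],A@T[:3,:3]
    d=bot.get_image(n); return d["img"],np.array(d["intrinsics"]),np.array(d["eye"]),q2R(d["attitude"])
def ray(c,uv,z):
    _,K,e,A=c; d=A@np.linalg.solve(K,[uv[0],uv[1],1.]); return e+d*(z-e[2])/d[2]
def proj(c,p):
    _,K,e,A=c; q=K@(A.T@(np.asarray(p)-e)); return q[:2]/q[2]
def cross(c1,uv1,c2,uv2):
    D=[];E=[]
    for c,uv in((c1,uv1),(c2,uv2)):
        d=c[3]@np.linalg.solve(c[1],[uv[0],uv[1],1.]); d/=np.linalg.norm(d); P=np.eye(3)-np.outer(d,d); D.append(P);E.append(P@c[2])
    return np.linalg.solve(sum(D),sum(E))
def down(yaw):  # tool z down; tool y (closing line) at angle yaw from world y; tool x at yaw from world x
    q=(R.from_euler('z',yaw)*R.from_euler('x',np.pi)).as_quat(); return np.r_[q[3],q[:3]]
E
python3 - <<'E'
from h import *
t=cam("top"); np.set_printoptions(precision=3,suppress=True)
for n,uv,z in [("sp252",(252,234),.066),("sp213",(213,267),.066),("sp265",(265,267),.066),("sp177",(177,275),.066),("bar0",(347,180),.13),("bartip",(345,222),.144),("lock",(309,232),.15),("key",(416,267),.08),("cover",(373,288),.03),("dot",(208,243),.02),("tape",(312,288),.018),("g1",(349,143),.08),("g2",(397,211),.08),("armtip",(322,285),.117)]:
    print(n,ray(t,uv,z), np.linalg.norm(ray(t,uv,z)[:2]))
print("base",proj(t,[0,0,0]),proj(t,[.5,0,0]))
im=t[0]
a=cv2.resize(im[215:285,160:290],None,fx=5,fy=5,interpolation=cv2.INTER_CUBIC)
b=cv2.resize(im[165:300,290:440],None,fx=4.33,fy=4.33,interpolation=cv2.INTER_CUBIC)
cv2.imwrite("pics/cropA.png",a);cv2.imwrite("pics/cropB.png",b)
E
```

```text
sp252 [0.52  0.049 0.066] 0.5224156482305923
sp213 [0.44  0.145 0.066] 0.46303930383459857
sp265 [0.438 0.017 0.066] 0.4386852358431218
sp177 [0.421 0.234 0.066] 0.4816257682978929
bar0 [ 0.642 -0.182  0.13 ] 0.6672528469200225
bartip [ 0.54  -0.174  0.144] 0.567058742764539
lock [ 0.517 -0.089  0.15 ] 0.5244885511133891
key [ 0.435 -0.35   0.08 ] 0.558127764037314
cover [ 0.384 -0.253  0.03 ] 0.4594197189052023
dot [0.502 0.165 0.02 ] 0.5282004976356066
tape [ 0.385 -0.1    0.018] 0.3975481169450231
g1 [ 0.745 -0.196  0.08 ] 0.770385481698452
g2 [ 0.572 -0.31   0.08 ] 0.6503422977477151
armtip [ 0.394 -0.119  0.117] 0.4118663238699092
base [274.036 444.936] [272.47  243.433]
```

View pics/cropA.png

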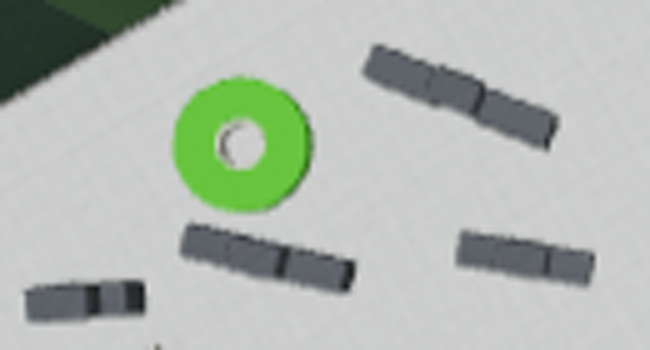

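View pics/cropB.png

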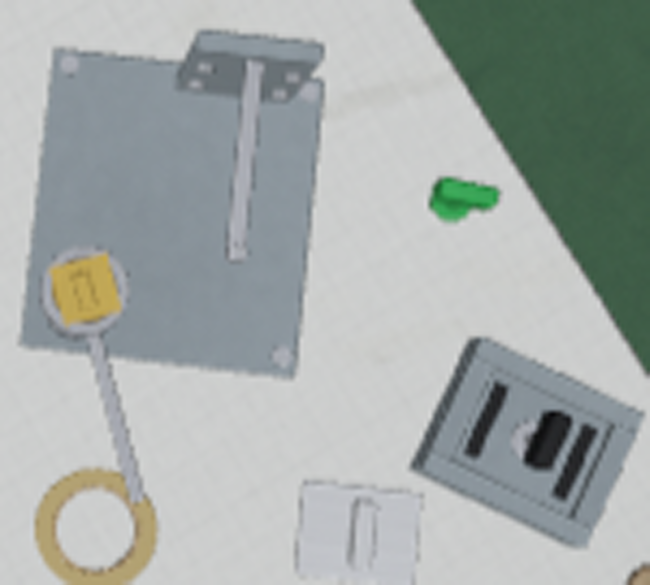

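Crop A shows four spacers, ordered 100, 84, 68, 52 at full-image pixels (252,234), (213,267), (265,267) and (177,275). Crop B shows the bar from (347,180) to (345,223), the lock mouth at (309,232), the arm pointing toward the robot, the black key in the well and the cover lying loose. The lock position predicted from the hook agrees with the measured one to a few millimetres.

```bash
cat >> h.py <<'E'
def go(p,yaw,sym=True,straight=False,rate=.15,guard=None):
    """pose above/at p with closing line (tool y) at yaw; half-turn choice with joint 7 nearest middle & smallest change"""
    q0=bot.read_state()["joint_pos"]; best=None
    for k in ((0,np.pi) if sym else (0,)):
        o=down(yaw+k); q=bot.inverse_kinematics(list(p),o.tolist())
        if q is None: continue
        c=abs(np.array(q)-q0).max()
        if abs(q[6])<2.5 and (best is None or c<best[0]): best=(c,o)
    if best is None: raise bot.IKError("none")
    if straight: return bot.move_straight(list(p),best[1].tolist(),rate,guard)
    bot.reach(list(p),best[1].tolist())
def yaw():
    A=q2R(bot.read_state()["eef_rot"]); return np.arctan2(A[1,0],A[0,0])
E
python3 - <<'E'
from h import *
np.set_printoptions(precision=3,suppress=True)
t=cam("top"); im=t[0]; hsv=cv2.cvtColor(im,cv2.COLOR_BGR2HSV)
m=((hsv[...,2]<130)&(hsv[...,1]<90)).astype(np.uint8)
m[:215]=0;m[285:]=0;m[:,:160]=0;m[:,290:]=0
cs,_=cv2.findContours(m,cv2.RETR_EXTERNAL,cv2.CHAIN_APPROX_NONE)
for c in cs:
    if cv2.contourArea(c)<60: continue
    r=cv2.minAreaRect(c); b=cv2.boxPoints(r)
    e=[b[i]-b[i-1] for i in range(4)]; l=max(e,key=np.linalg.norm)
    p=ray(t,np.array(r[0])-l/2,.05);q=ray(t,np.array(r[0])+l/2,.05); d=q-p
    if d[1]<0:d=-d
    print(r[0],(p+q)/2,np.linalg.norm(d),"yaw",np.arctan2(-d[0],d[1]))
s=cam("side")
print("post ray",ray(t,(190,215),0),ray(s,(260,200),0))
bot.move_straight([.267,-.565,.33])
go([.51,.045,.25],-.6,sym=True)
w=cam("wrist"); print(bot.read_state()["time"],bot.read_state()["joint_pos"],yaw(),w[1][0]); cv2.imwrite("pics/w1.png",w[0])
E
```

```text
(176.57241821289062, 274.73101806640625) [0.422 0.239 0.05 ] 0.05806336425868454 yaw 0.04847846901359515
(264.810791015625, 266.1351318359375) [0.441 0.018 0.05 ] 0.06650893376518392 yaw -0.17388608996473237
(213.24917602539062, 266.44097900390625) [0.441 0.147 0.05 ] 0.08709397442344116 yaw -0.23838671341090684
(252.10958862304688, 233.54110717773438) [0.523 0.05  0.05 ] 0.10075621250010192 yaw -0.3687958411713532
(177.0, 225.0) [0.546 0.239 0.05 ] 0.08607421187288793 yaw -0.010855632895373734
post ray [0.577 0.216 0.   ] [0.587 0.217 0.   ]
3.6083 [ 0.327  0.599 -0.821  1.842  0.537  0.938  0.231] 2.5392329153231814 [342.98    0.    280.065]
```

View pics/w1.png

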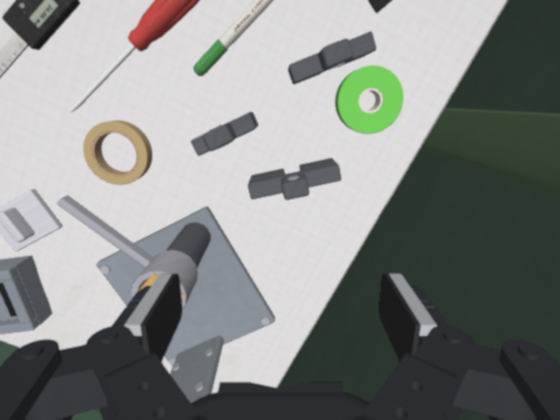

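The wrist view shows spacer 100 at (294,180), 68 at (224,133), 84 at (332,57), and the dot roll at (370,100). Next I'll align with spacer 100 and look from closer.

Run:
```python
from h import *
np.set_printoptions(precision=3,suppress=True)
go([.523,.048,.16],-.369)
w=cam("wrist"); print(bot.read_state()["time"],bot.read_state()["joint_pos"],yaw(),bot.read_state()["tcp_pos"])
for z in (0,.05,.082): print(z,proj(w,[.523,.048,z]))
cv2.imwrite("pics/w2.png",w[0])
```

```text
4.1083 [ 0.28   0.744 -0.78   1.905  0.726  0.799  0.297] 2.7704728965769436 [0.524 0.048 0.161]
0 [280.217 187.14 ]
0.05 [280.211 202.018]
0.082 [280.206 214.542]
```

View pics/w2.png

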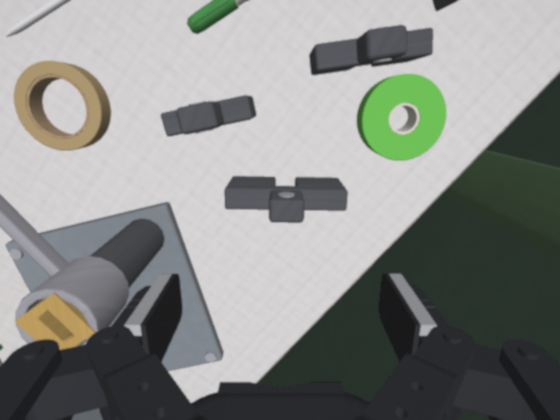

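In the close view, spacer 100's shoulders span columns 225–347 at rows 177–210, and the tab's top face is at about (286,211). The near bottom edges of the shoulders and tab are sharp, so I'll measure from those.

```bash
cat >> h.py <<'E'
def meas_spacer(g,width):
    """g: guessed xy; camera aligned. returns xy, yaw from near edges of shoulders (z .05) and tab (z .082)"""
    w=cam("wrist"); hsv=cv2.cvtColor(w[0],cv2.COLOR_BGR2HSV)
    m=((hsv[...,2]<135)&(hsv[...,1]<90)).astype(np.uint8)
    n,lab,st,ce=cv2.connectedComponentsWithStats(m)
    u=proj(w,[g[0],g[1],.05]); i=min((k for k in range(1,n) if 800<st[k,4]<9000),key=lambda k:np.linalg.norm(ce[k]-u))
    b=lab==i; cols=np.where(b.any(0))[0]; bot_=np.array([np.where(b[:,c])[0].max() for c in cols]); c0,c1=cols[0],cols[-1]
    mid=(c0+c1)/2; L=c1-c0
    tab=bot_>np.percentile(bot_,10)+0   # placeholder refined below
    e=(abs(cols-mid)>.5*L*(.0165/(width/2)))&(abs(cols-mid)<.5*L-4)
    p=np.polyfit(cols[e],bot_[e]+.5,1); res=bot_+.5-np.polyval(p,cols)
    tab=np.where(res>4)[0]; tl,tr=cols[tab[0]],cols[tab[-1]]; tm=(tl+tr)/2
    core=abs(cols-tm)<.35*(tr-tl); pt=np.polyfit(cols[core],bot_[core]+.5,1)
    A=ray(w,(c0,np.polyval(p,c0)),.05);B=ray(w,(c1+1,np.polyval(p,c1+1)),.05)
    d=B-A; 
    if d[1]<0:d=-d
    y=np.arctan2(-d[0],d[1]); T=ray(w,(tm+.5,np.polyval(pt,tm)),.082)
    tw=np.linalg.norm(ray(w,(tl,np.polyval(pt,tl)),.082)-ray(w,(tr+1,np.polyval(pt,tr)),.082))
    ca=w[2][:2]; nrm=np.array([np.cos(y),np.sin(y)]); 
    # image up = tool +x ; near edge is the tool -x edge
    s=np.sign(nrm@(q2R(bot.read_state()["eef_rot"])[:2,0])); 
    ct=T[:2]+s*.009*nrm; cs=((A+B)/2)[:2]+s*.009*nrm
    print("blob",st[i],"len",np.linalg.norm(d),"tabw",tw,"yaw",y,"tab c",ct,"sh c",cs)
    return (ct+cs)/2,y
E
python3 - <<'E'
from h import *
np.set_printoptions(precision=4,suppress=True)
c,y=meas_spacer((.523,.048),.1)
go([c[0],c[1],.16],y); print(meas_spacer(c,.1))
E
```

```text
blob [ 224  175  122   46 4065] len 0.09997368756950128 tabw 0.02557550257840077 yaw -0.388234552808729 tab c [0.5217 0.0537] sh c [0.5222 0.0537]
blob [ 218  179  122   45 4000] len 0.10033706261609762 tabw 0.025666451379375007 yaw -0.38831684091674895 tab c [0.5213 0.0537] sh c [0.5218 0.0538]
(array([0.5215, 0.0538]), np.float64(-0.38831684091674895))
```

Run:
```python
from h import *
np.set_printoptions(precision=4,suppress=True)
bot.move_straight([.52,.05,.3])
go([.57,-.15,.27],-.08)
w=cam("wrist"); print(bot.read_state()["time"],bot.read_state()["joint_pos"],yaw())
print(proj(w,[.642,-.182,.13]),proj(w,[.54,-.174,.144]),proj(w,[.517,-.089,.15]))
cv2.imwrite("pics/w3.png",w[0]); np.save("w3.npy",np.array([w[1],np.c_[w[2],w[2],w[2]],w[3]]))
```

```text
6.4333 [ 0.6906  0.7269 -0.9653  1.5903  0.6346  1.166   1.0796] 3.0651456643977575
[250.1347 267.5878] [245.456  164.4159] [348.8982 128.4475]
```

View pics/w3.png

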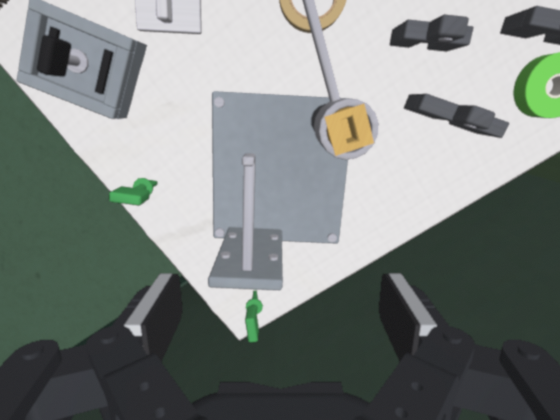

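The hook is clear here: bar tip at (248,160), root at (248,268), plate's top front edge near row 275. The lock is at (348,128).

Run:
```python
from h import *
np.set_printoptions(precision=4,suppress=True)
a=np.load("w3.npy"); im=cv2.imread("pics/w3.png"); w=(im,a[0],a[1][:,0],a[2])
g=cv2.cvtColor(im,cv2.COLOR_BGR2GRAY).astype(int)
print(g[200,236:262]); print(g[245,236:262]); print(g[150:172,248]); print(g[255:292,225],g[255:292,270])
# bar centre per row
P=[]
for r in range(172,262,3):
    row=g[r,236:262].astype(float); x=np.arange(236,262)+.5; k=row>(row.max()+np.median(row))/2
    P.append(ray(w,(x[k].mean(),r+.5),.13))
P=np.array(P)[:,:2]; f=np.polyfit(P[:,0],P[:,1],1); print("bar y=",f,"yaw",np.arctan(f[0]),np.abs(np.polyval(f,P[:,0])-P[:,1]).max(), P[0],P[-1])
# orange top / ring circle
gg=cv2.medianBlur(g.astype(np.uint8),3)
c=cv2.HoughCircles(gg[85:175,300:395],cv2.HOUGH_GRADIENT,1,30,param1=80,param2=12,minRadius=26,maxRadius=36);print(c[0][:3]+[300,85,0])
print("lock",ray(w,c[0][0][:2]+[300.5,85.5],.15),"r",c[0][0][2]*(np.linalg.norm(ray(w,(348,128),.15)-ray(w,(349,128),.15))))
h=cv2.cvtColor(im,cv2.COLOR_BGR2HSV); m=((h[...,1]>120)&(h[...,0]>8)&(h[...,0]<30)).astype(np.uint8); m[:90]=0;m[170:]=0
cs,_=cv2.findContours(m,0,2); q=max(cs,key=cv2.contourArea); r=cv2.minAreaRect(q); print("orange",r,ray(w,r[0],.15)); 
for k in cv2.boxPoints(r): print(ray(w,k,.15)[:2])
```

```text
[156 156 155 155 155 153 145 145 165 181 186 188 189 191 190 186 179 162
 149 153 155 156 155 156 155 154]
[118 118 119 118 117 116 130 158 176 181 181 183 184 185 181 173 151 126
 118 118 117 117 117 117 118 117]
[154 154 149 144 141 144 156 174 187 190 191 190 189 185 171 153 165 183
 190 190 190 190]
[161 177 172 149 125 118 119 118 119 118 118 117 118 118 120 118 118 118
 118 119 119 124 136 149 155 157 157 157 156 155 154 150 157 193 223 228
 229] [134 135 139 142 140 130 122 119 119 119 118 118 118 119 118 118 118 117
 117 118 118 118 119 126 136 149 155 156 156 157 157 157 156 154 159 195
 223]
bar y= [-0.1287 -0.102 ] yaw -0.12801748372229413 0.00039120590003319244 [ 0.5498 -0.1724] [ 0.6333 -0.1836]
[[349.5 126.5  28.6]]
lock [ 0.516  -0.0881  0.15  ] r 0.02252436909403989
orange ((348.1037902832031, 128.61318969726562), (40.79608154296875, 41.345523834228516), 74.05460357666016) [ 0.5171 -0.0896  0.15  ]
[ 0.5049 -0.1092]
[ 0.4989 -0.0783]
[ 0.5295 -0.0696]
[ 0.5361 -0.1014]
```

Run:
```python
from h import *
np.set_printoptions(precision=4,suppress=True)
a=np.load("w3.npy"); w=(None,a[0],a[1][:,0],a[2])
A=ray(w,(225.5,277.7),.146);B=ray(w,(270.5,279.2),.146);print(A,B,"plate yaw",np.arctan2(A[0]-B[0],B[1]-A[1]))
f=[-.1287,-.102]; y=np.arctan(f[0])
# intersection
d=(B-A)[:2]; M=np.array([[d[0],-1],[d[1],-f[0]]]); s=np.linalg.solve(M,[-A[0],f[1]-A[1]]); H=A[:2]+s[0]*d; print("hook",H)
print("tip far/near",ray(w,(248.5,156.5),.144)-np.r_[H,0],ray(w,(248.5,164.5),.144)-np.r_[H,0])
for yy in (y,-.11,-.09): print("lock pred",yy,H+R.from_euler('z',yy).as_matrix()[:2,:2]@[-.138,.08])
```

```text
[ 0.6423 -0.2034  0.146 ] [ 0.6472 -0.1624  0.146 ] plate yaw -0.11682690707820172
hook [ 0.6445 -0.1849]
tip far/near [-0.1108  0.0142  0.144 ] [-0.1042  0.0135  0.144 ]
lock pred -0.12799639712893715 [ 0.5178 -0.088 ]
lock pred -0.11 [ 0.5161 -0.0903]
lock pred -0.09 [ 0.5143 -0.0929]
```

```bash
cat >> h.py <<'E'
HK=np.array([.6445,-.185]); HY=-.125
HX=np.array([np.cos(HY),np.sin(HY)])
def st(tag):
    s=bot.read_state(); print(tag,"t",round(s["time"],2),"tcp",s["tcp_pos"].round(4),"op",round(s["opening"],4),"grip",round(s["grip_force"],1),"F",s["contact_force"].round(1)); return s
def pick(c,y):
    p=np.array(c)-.003*np.array([np.cos(y),np.sin(y)])
    bot.gripper_to(.06); go([*p,.16],y); go([*p,.08],y,straight=True,rate=.1)
    bot.gripper_to(.015,40); st("gripped")
    bot.move_straight([*p,.19],rate=.15); s=st("lifted"); return s["opening"]>.02
def hang(x):
    """x: expected hook-frame x of spacer centre when snug"""
    s=bot.read_state()["tcp_pos"]
    bot.move_straight([s[0],s[1],.28],rate=.25)
    P=lambda d,z:[*(HK+HX*(x-.003+d)),z]
    go(P(-.006,.28),HY); go(P(-.006,.178),HY,straight=True,rate=.12,guard=12); st("above")
    q=bot.read_state()["tcp_pos"]
    if q[2]>.181: print("STOPPED HIGH"); return False
    r=go(P(.008,.176),HY,straight=True,rate=.02,guard=5); s=st(f"push {r}")
    print("snug x",(s["tcp_pos"][:2]-HK)@HX+.003)
    p=s["tcp_pos"][:2]-HX*.0003
    r=go([*p,.170],HY,straight=True,rate=.03,guard=4); st(f"low {r}")
    bot.gripper_to(.045); s=st("rel"); p=s["tcp_pos"]
    bot.move_straight([p[0],p[1],.30],rate=.2); return True
E
python3 - <<'E'
from h import *
bot.move_straight([.57,-.15,.3])
go([.5215,.0538,.27],-.388)
if pick((.5215,.0538),-.388): print(hang(-.009))
w=cam("wrist"); cv2.imwrite("pics/w4.png",w[0])
E
```

```text
gripped t 9.98 tcp [0.5187 0.0549 0.0801] op 0.0149 grip 0.0 F [ 0.  -0.  -0.5]
lifted t 10.87 tcp [0.5181 0.0545 0.1892] op 0.0151 grip 0.0 F [ 0.2  0.4 -1.3]
```

View pics/w4.png

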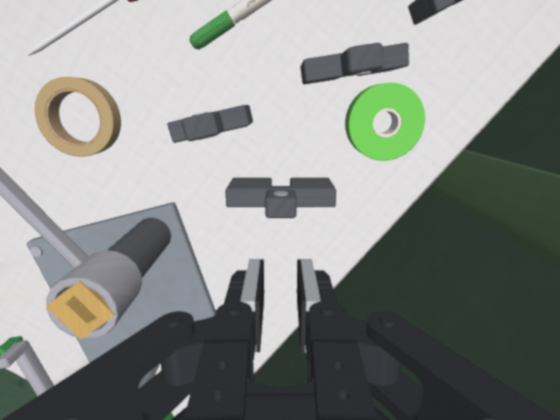

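Spacer 100 is untouched at (281,195). The jaws closed above its tab: at 15 mm opening the fingertips show at (255–305,260), about 33 mm farther back than stated. I'll touch the bare table under guard to find the true finger length.

Run:
```python
from h import *
bot.gripper_to(.026)
go([.46,-.03,.19],-.2); go([.46,-.03,.05],-.2,straight=True,guard=4,rate=.1); st("a")
r=go([.46,-.03,-.02],-.2,straight=True,guard=3,rate=.02); st(f"touch {r}")
bot.move_straight([.46,-.03,.1])
w=cam("wrist");print(proj(w,[.46,-.03,.1]))
```

```text
a t 13.22 tcp [ 0.4603 -0.0299  0.0503] op 0.0261 grip 0.0 F [ 0.8 -0.2  0.1]
touch True t 16.01 tcp [ 0.4601 -0.0301 -0.014 ] op 0.0262 grip 2.9 F [-0.  -0.1  6.6]
[280.64242425 264.67048398]
```

The fingertips are 13–14 mm behind the reported TCP, not 22 mm ahead of it. I'll shift all heights by that offset.

```bash
sed -i 's/\*p,.16\],y)/*p,.13],y)/; s/\*p,.08\],y,straight/*p,.042],y,straight/; s/\*p,.19\]/*p,.15]/; s/P(-.006,.178)/P(-.006,.140)/; s/>.181/>.143/; s/P(.008,.176)/P(.008,.138)/; s/\*p,.170\]/*p,.130]/' h.py; grep -n "p,.1\|P(" h.py
python3 - <<'E'
from h import *
if pick((.5215,.0538),-.388): print(hang(-.009))
E
```

```text
48:    A=ray(w,(c0,np.polyval(p,c0)),.05);B=ray(w,(c1+1,np.polyval(p,c1+1)),.05)
65:    bot.gripper_to(.06); go([*p,.13],y); go([*p,.042],y,straight=True,rate=.1)
67:    bot.move_straight([*p,.15],rate=.15); s=st("lifted"); return s["opening"]>.02
73:    go(P(-.006,.28),HY); go(P(-.006,.140),HY,straight=True,rate=.12,guard=12); st("above")
76:    r=go(P(.008,.138),HY,straight=True,rate=.02,guard=5); s=st(f"push {r}")
79:    r=go([*p,.130],HY,straight=True,rate=.03,guard=4); st(f"low {r}")
gripped t 19.34 tcp [0.519  0.0549 0.0425] op 0.0253 grip 40.4 F [-0.5 -0.5  5.5]
lifted t 20.21 tcp [0.518  0.0544 0.1491] op 0.0249 grip 39.6 F [ 0.8  0.  -1.1]
above t 23.21 tcp [ 0.6274 -0.1826  0.141 ] op 0.0253 grip 39.6 F [ 0.2 -0.5 -2.4]
push True t 23.62 tcp [ 0.6307 -0.1836  0.1383] op 0.0252 grip 39.6 F [-0.1 -0.2 -3.3]
snug x -0.010837061197124423
low True t 23.83 tcp [ 0.6307 -0.1837  0.1366] op 0.0254 grip 40.4 F [-0.8 -0.5  5.6]
rel t 24.16 tcp [ 0.6298 -0.1838  0.1351] op 0.045 grip 0.0 F [-0.   0.8 -0.3]
True
```

Run:
```python
from h import *
np.set_printoptions(precision=4,suppress=True)
w=cam("wrist"); cv2.imwrite("pics/w5.png",w[0])
go([.441,.147,.25],-.238); go([.441,.147,.16],-.238)
c,y=meas_spacer((.441,.147),.084); go([*c,.16],y); c,y=meas_spacer(c,.084); print(c,y)
w=cam("wrist"); cv2.imwrite("pics/w6.png",w[0])
```

```text
blob [ 234  178  103   57 3527] len 0.0842221430997497 tabw 0.025842056259830073 yaw -0.23882656164357144 tab c [0.441  0.1512] sh c [0.4409 0.1517]
blob [ 227  178  103   58 3497] len 0.08461160703621974 tabw 0.025750731098521246 yaw -0.2395141010534887 tab c [0.4408 0.1516] sh c [0.4408 0.1515]
[0.4408 0.1515] -0.2395141010534887
```

View pics/w5.png

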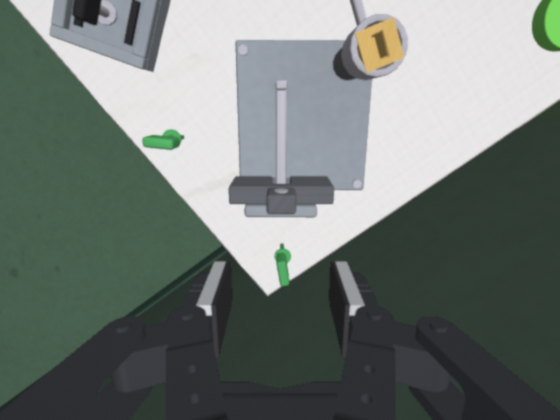

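Spacer 100 hangs square against the plate at (281,195). Next is 84.

Run:
```python
from h import *
np.set_printoptions(precision=4,suppress=True)
if pick((.4408,.1515),-.2395): print(hang(-.0285))
go([.441,.018,.25],-.174); go([.441,.018,.16],-.174)
c,y=meas_spacer((.441,.018),.068); go([*c,.16],y); c,y=meas_spacer(c,.068); print(c,y)
```

```text
gripped t 29.45 tcp [0.4381 0.1521 0.0425] op 0.0251 grip 40.7 F [-0.3 -1.   5.5]
lifted t 30.32 tcp [0.4374 0.1517 0.1492] op 0.0251 grip 39.7 F [ 0.6  0.3 -2.5]
above t 33.69 tcp [ 0.608  -0.1802  0.1409] op 0.0256 grip 39.7 F [-1.  -0.7 -1.4]
push True t 34.17 tcp [ 0.6137 -0.1814  0.138 ] op 0.0251 grip 39.7 F [-0.2 -0.5 -2.4]
snug x -0.028051955223851788
low True t 34.38 tcp [ 0.6136 -0.1815  0.1365] op 0.0254 grip 40.5 F [-1.2 -0.5  6.2]
rel t 34.7 tcp [ 0.6128 -0.1817  0.1352] op 0.0451 grip 0.0 F [-0.1  0.7 -0.1]
True
blob [ 241  176   84   46 2934] len 0.06854098525328749 tabw 0.026170211301315395 yaw -0.1750698312239464 tab c [0.4388 0.0208] sh c [0.439 0.021]
blob [ 237  178   84   46 2917] len 0.0690208482905729 tabw 0.02562222831596096 yaw -0.15831257079797226 tab c [0.4384 0.021 ] sh c [0.4391 0.0204]
[0.4388 0.0207] -0.15831257079797226
```

Run:
```python
from h import *
np.set_printoptions(precision=4,suppress=True)
if pick((.4388,.0207),-.165): print(hang(-.0465))
w=cam("wrist"); cv2.imwrite("pics/w7.png",w[0])
go([.421,.237,.25],.05); go([.421,.237,.16],.05)
c,y=meas_spacer((.421,.237),.052); go([*c,.16],y); c,y=meas_spacer(c,.052); print(c,y)
```

```text
gripped t 39.5 tcp [0.4361 0.021  0.0424] op 0.0252 grip 40.2 F [-1.4 -0.7  6. ]
lifted t 40.37 tcp [0.4353 0.0208 0.1493] op 0.0252 grip 39.4 F [-0.5 -1.  -1.1]
above t 43.34 tcp [ 0.5901 -0.178   0.1409] op 0.0253 grip 39.4 F [-0.7 -0.5 -1.6]
push True t 43.81 tcp [ 0.5955 -0.1791  0.1382] op 0.0252 grip 39.4 F [ 0.7 -0.1 -2.1]
snug x -0.04635004235488909
low True t 44.02 tcp [ 0.5955 -0.1793  0.1365] op 0.0252 grip 40.2 F [-1.9 -0.4  5.7]
rel t 44.34 tcp [ 0.5947 -0.1794  0.1352] op 0.045 grip 0.0 F [-0.3  0.5 -0.6]
True
blob [ 257  178   64   47 2266] len 0.052372645216570375 tabw 0.025559227771292437 yaw 0.07112857252244655 tab c [0.4194 0.2443] sh c [0.4199 0.244 ]
blob [ 247  179   63   45 2222] len 0.05182099224115033 tabw 0.02491045706194439 yaw 0.07096539029353387 tab c [0.4191 0.2443] sh c [0.4204 0.2447]
[0.4198 0.2445] 0.07096539029353387
```

View pics/w7.png

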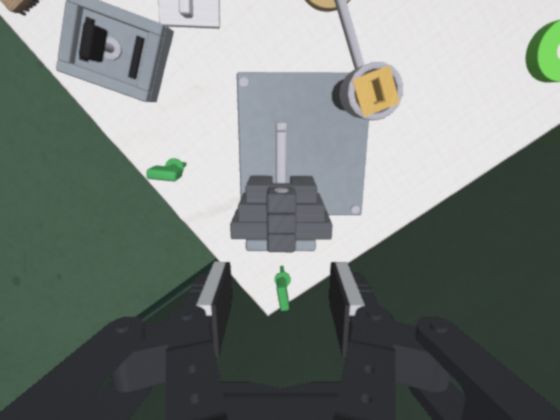

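Three spacers hang snugly in line. The fourth is next, then I'll look at the key well.

Run:
```python
from h import *
np.set_printoptions(precision=4,suppress=True)
if pick((.4198,.2445),.071): print(hang(-.0645))
w=cam("wrist"); cv2.imwrite("pics/w8.png",w[0])
go([.435,-.35,.25],-.42); go([.435,-.35,.18],-.42)
st("key"); print(yaw())
w=cam("wrist"); cv2.imwrite("pics/w9.png",w[0]); print(proj(w,[.435,-.35,.087]))
```

```text
gripped t 49.82 tcp [0.4171 0.2444 0.0425] op 0.0254 grip 41.6 F [-1.1 -0.9  5.8]
lifted t 50.68 tcp [0.4164 0.2436 0.1492] op 0.025 grip 40.7 F [-0.9 -0.3 -0.5]
above t 54.31 tcp [ 0.5723 -0.1757  0.1408] op 0.0255 grip 40.7 F [-0.8 -0.4 -0.6]
push True t 54.77 tcp [ 0.5778 -0.1769  0.1382] op 0.025 grip 40.7 F [ 0.6 -0.  -1.6]
snug x -0.06423406929552236
low True t 54.98 tcp [ 0.5778 -0.177   0.1364] op 0.0252 grip 41.6 F [-1.6  0.3  5.6]
rel t 55.31 tcp [ 0.577  -0.1771  0.1353] op 0.0451 grip 0.0 F [0.  0.9 0. ]
True
key t 57.63 tcp [ 0.4365 -0.3483  0.1804] op 0.0446 grip 0.0 F [0.5 0.3 1. ]
2.7250251954899483
[277.0896 207.1621]
```

View pics/w9.png

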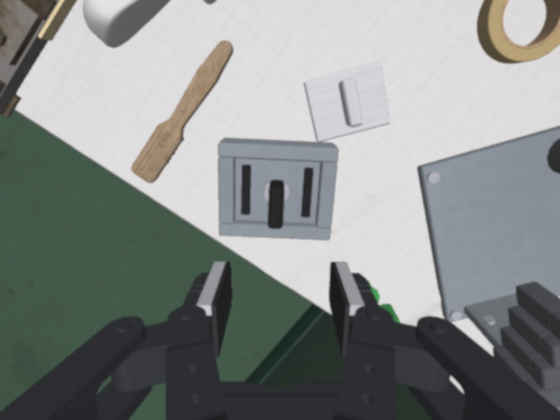

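The wrist view shows the black key at (276,205) between the clips at columns 246 and 307. The well is square to the tool within about 0.03 rad, and the cover is at (348,102).

```bash
cat >> h.py <<'E'
def darkrect(w,g,z,thr,amin,amax,win=60):
    u=proj(w,[g[0],g[1],z]).astype(int); v=cv2.cvtColor(w[0],cv2.COLOR_BGR2HSV)[...,2]
    m=np.zeros_like(v); m[max(0,u[1]-win):u[1]+win,max(0,u[0]-win):u[0]+win]=1
    m=((v<thr)&(m>0)).astype(np.uint8); cs,_=cv2.findContours(m,0,1)
    return [c for c in cs if amin<cv2.contourArea(c)<amax],m
E
python3 - <<'E'
from h import *
np.set_printoptions(precision=4,suppress=True)
g=np.array([.435,-.35]); y=-.42
for k in range(2):
    w=cam("wrist"); cs,m=darkrect(w,g,.07,50,60,6000,90)
    out=[]
    for c in cs:
        r=cv2.minAreaRect(c); b=cv2.boxPoints(r); e=sorted([b[1]-b[0],b[2]-b[1]],key=np.linalg.norm); l=e[1]
        if l[1]<0:l=-l
        out.append((cv2.contourArea(c),r[0],l,np.linalg.norm(e[0])))
    for o in out: print(o)
    key=max(out,key=lambda o:o[0]); 
    c=max(cs,key=cv2.contourArea)
    M=np.zeros_like(m); cv2.drawContours(M,[c],-1,1,-1)
    rows=np.where(M.any(1))[0]; r1=rows[-1]; 
    mids=[(np.where(M[r])[0].mean()+.5,r+.5) for r in range(r1-22,r1-2)]
    f=np.polyfit([q[1] for q in mids],[q[0] for q in mids],1)
    N=ray(w,(np.polyval(f,r1+1),r1+1),.087); F=ray(w,(np.polyval(f,r1-20),r1-20),.087)
    d=(F-N)[:2]; d/=np.linalg.norm(d); y=np.arctan2(d[1],d[0]); y=(y+np.pi/2)%np.pi-np.pi/2
    wd=np.mean([M[r].sum() for r in range(r1-20,r1-4)])*np.linalg.norm(ray(w,(281,r1),.087)-ray(w,(280,r1),.087))
    g=N[:2]+.017*d; print("key",g,"yaw",y,"w",wd,"near",N)
    clips=[o for o in out if o[0]<key[0]]
    for o in clips:
        l=o[2];A=ray(w,o[1]-l/2,.033);B=ray(w,o[1]+l/2,.033);e=(B-A)[:2];print("clip",(A+B)[:2]/2,np.linalg.norm(e),(np.arctan2(e[1],e[0])+np.pi/2)%np.pi-np.pi/2)
    if k==0: go([*g,.147],y)
cv2.imwrite("pics/w10.png",w[0][100:330,180:380]); st("")
E
```

```text
(141.5, (336.0, 275.0), array([ 0., 24.], dtype=float32), np.float32(10.0))
(171.5, (224.5, 274.5), array([-0., 25.], dtype=float32), np.float32(11.0))
(505.0, (275.9525451660156, 201.54330444335938), array([-2.0577, 45.2701], dtype=float32), np.float32(12.487123))
(233.0, (306.8694763183594, 189.95799255371094), array([-3.084, 46.261], dtype=float32), np.float32(6.1197553))
(236.5, (246.0, 187.0), array([ 0., 46.], dtype=float32), np.float32(6.0))
key [ 0.4341 -0.3504] yaw -0.47475594645529995 w 0.009654695650940555 near [ 0.4493 -0.3582  0.087 ]
clip [ 0.5406 -0.3335] 0.02683791381520874 -0.3673019644593434
clip [ 0.495  -0.4349] 0.02791926938677453 -0.4675963476600944
clip [ 0.4483 -0.3267] 0.043871273458902856 -0.458086219561471
clip [ 0.4231 -0.3765] 0.04336379207074641 -0.4482764271406512
(360.5, (334.3235168457031, 284.2941589355469), array([10.2941, 41.1765], dtype=float32), np.float32(15.522295))
(403.0, (227.40000915527344, 285.29998779296875), array([-13.5,  40.5], dtype=float32), np.float32(16.127596))
(691.0, (279.9999694824219, 219.0), array([-0., 52.], dtype=float32), np.float32(14.0))
(310.0, (313.560546875, 202.0018310546875), array([-1.5202, 50.166 ], dtype=float32), np.float32(7.420824))
(318.0, (245.8890380859375, 202.5041046142578), array([ 1.8973, 51.226 ], dtype=float32), np.float32(7.2913117))
key [ 0.4341 -0.3502] yaw -0.4730404449434715 w 0.010325398509996914 near [ 0.4493 -0.3579  0.087 ]
clip [ 0.5258 -0.343 ] 0.0429910828324157 -0.20986658523835477
clip [ 0.4831 -0.4287] 0.043263449127619424 -0.8029277015493879
clip [ 0.4482 -0.3267] 0.04315599209913389 -0.47268440669149303
clip [ 0.4231 -0.3767] 0.04411966786622094 -0.4683320012647112
 t 58.04 tcp [ 0.4349 -0.3504  0.1485] op 0.0453 grip 0.0 F [-0.2 -0.8  0.9]
```

Run:
```python
from h import *
np.set_printoptions(precision=4,suppress=True)
bot.move_straight([.435,-.35,.28],rate=.3)
go([.5172,-.0887,.28],.22); go([.5172,-.0887,.21],.22); st(""); print(bot.read_state()["joint_pos"],yaw())
w=cam("wrist"); u=proj(w,[.5172,-.0887,.15]); print(u)
a=u.astype(int); crop=w[0][a[1]-70:a[1]+70,a[0]-80:a[0]+80]; cv2.imwrite("pics/w11.png",cv2.resize(crop,None,fx=4,fy=4,interpolation=cv2.INTER_CUBIC)); print(a)
cv2.imwrite("pics/w11f.png",w[0]); np.save("w11.npy",np.array([w[1],np.c_[w[2],w[2],w[2]],w[3]]))
```

```text
t 60.08 tcp [ 0.5168 -0.0902  0.2098] op 0.045 grip 0.0 F [ 0.6 -0.3  0.4]
[ 0.6705  0.7495 -1.0277  1.8511  0.765   1.0009  1.0982] -2.924147158015778
[281.8581 224.1454]
[281 224]
```

View pics/w11.png

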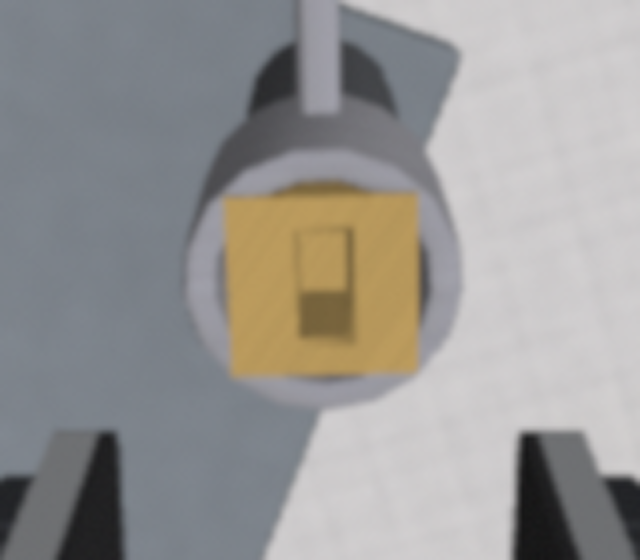

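The crop shows the slot corners at (295,229), (352,228), (355,342) and (300,337). That puts its centre at full-image pixel (282.4,225.0), with the arm leading up out of the picture.

Run:
```python
from h import *
np.set_printoptions(precision=4,suppress=True)
a=np.load("w11.npy"); w=(None,a[0],a[1][:,0],a[2])
c=[ray(w,np.array(p)/4+[201,154],.15)[:2] for p in ((295,229),(352,228),(355,342),(300,337))]
print(c,"ctr",np.mean(c,0)); d1=c[0]-c[3];d2=c[1]-c[2];print(np.linalg.norm(d1),np.linalg.norm(d2),np.linalg.norm(c[0]-c[1]),[ (np.arctan2(d[1],d[0])+np.pi/2)%np.pi-np.pi/2 for d in (d1,d2)])
o=[ray(w,np.array(p)/4+[201,154],.15)[:2] for p in ((225,197),(418,195),(418,375),(232,377))]
print("orange ctr",np.mean(o,0),[np.linalg.norm(o[i]-o[i-1]) for i in range(4)])
for i in (0,1): d=o[i]-o[3-i]; print((np.arctan2(d[1],d[0])+np.pi/2)%np.pi-np.pi/2)
# joint-7 feasibility of turning, both half turns
for y0 in (.2,.2+np.pi,.2-np.pi):
    for t in (0,1.2,1.4):
        q=bot.inverse_kinematics([.517,-.089,.17],down(y0+t).tolist()); print(round(y0+t,2),None if q is None else np.array(q))
```

```text
[array([ 0.5093, -0.0953]), array([ 0.5071, -0.0861]), array([ 0.5269, -0.081 ]), array([ 0.528 , -0.0904])] ctr [ 0.5178 -0.0882]
0.019339781700486728 0.020429292591502113 0.0094611389604283 [np.float64(0.2564850887778789), np.float64(0.2501257354848949)]
orange ctr [ 0.5185 -0.0884] [np.float64(0.0322827269672267), np.float64(0.031791322704666856), np.float64(0.032256380004995505), np.float64(0.03196895931606681)]
0.2342096266438074
0.2397216276522376
0.2 [-0.2965  0.724   0.6557  1.9424 -0.6723  0.7056 -0.5997]
1.4 [ 0.3749  0.6594 -0.4773  1.9081  0.4616  0.684  -0.5519]
1.6 [ 0.4062  0.6686 -0.5306  1.9065  0.507   0.7024 -0.3971]
3.34 [ 0.6385  0.7958 -0.9754  1.8951  0.835   0.9239  1.0203]
4.54 [ 0.7452  0.9342 -1.2641  1.8902  1.0037  1.1405  2.0548]
4.74 [ 0.7565  0.9577 -1.3053  1.8897  1.0252  1.1765  2.2337]
-2.94 [ 0.6385  0.7958 -0.9754  1.8951  0.835   0.9239  1.0203]
-1.74 [ 0.7452  0.9342 -1.2641  1.8902  1.0037  1.1405  2.0548]
-1.54 [ 0.7565  0.9577 -1.3053  1.8897  1.0252  1.1765  2.2337]
```

```bash
cat > key.py <<'E'
from h import *
np.set_printoptions(precision=4,suppress=True)
K=np.array([.4341,-.3502]); S=np.array([.5178,-.0882]); YK=-.470+np.pi; YS=.245+np.pi
def mv(p,y,rate=.1,guard=None): return bot.move_straight(list(p),down(y).tolist(),rate,guard)
E
python3 - <<'E'
from key import *
for p,y in (((*K,.15),YK),((*K,.049),YK),((*S,.25),YS),((*S,.169),YS),((*S,.169),YS+1.25)): print(bot.inverse_kinematics(list(p),down(y).tolist()))
bot.gripper_to(.045); mv((*S,.27),YS,.2)
bot.reach([*K,.15],down(YK).tolist()); bot.hold(.2); mv((*K,.12),YK); bot.hold(.2); st("hover")
r=mv((*K,.049),YK,.06,8); st(r)
bot.gripper_to(.004,50); s=st("grip")
if s["opening"]>.009:
    bot.move_straight([*s["tcp_pos"][:2],.16],rate=.1); st("lift")
    w=cam("wrist"); cv2.imwrite("pics/w12.png",w[0])
E
```

```text
[ 1.0644  0.8139 -0.8308  1.8187  0.7775  0.8715  0.9556]
[ 0.9923  0.9481 -0.6987  1.8767  0.9561  0.6939  0.8096]
[ 0.6949  0.7054 -1.0758  1.8003  0.7044  1.078   1.1744]
[ 0.6406  0.8022 -0.9852  1.8939  0.8438  0.9304  1.056 ]
[ 0.7479  0.9469 -1.2821  1.8891  1.0157  1.1568  2.1379]
hover t 62.8 tcp [ 0.4345 -0.3503  0.1205] op 0.0451 grip 0.0 F [-0.6  1.   0.5]
False t 64.13 tcp [ 0.4344 -0.3503  0.0494] op 0.0451 grip 0.0 F [-0.6  0.1  0.3]
grip t 64.53 tcp [ 0.4342 -0.3504  0.0494] op 0.0112 grip 50.1 F [-0.2 -0.4  3.6]
lift t 65.78 tcp [ 0.4337 -0.3502  0.1593] op 0.011 grip 49.6 F [ 0.8  0.9 -1.2]
```

View pics/w12.png

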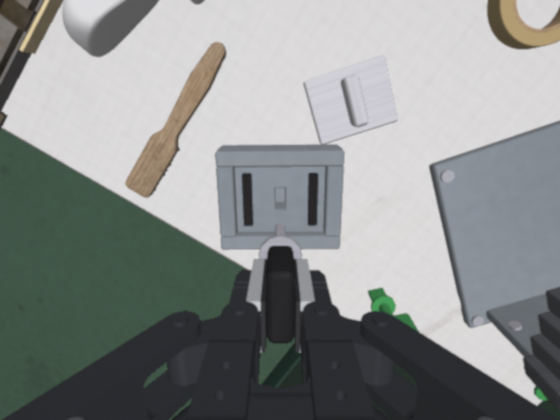

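The key is held upright in the jaws at (280,290), and the empty well slot is at (280,197). Now the insertion.

Run:
```python
from key import *
p=bot.read_state()["tcp_pos"]; bot.move_straight([p[0],p[1],.26],rate=.2)
bot.reach([*S,.26],down(YS).tolist()); mv((*S,.205),YS,.12); bot.hold(.3); st("over")
X=np.array([np.cos(YS),np.sin(YS)]); Y=np.array([-X[1],X[0]])
for dx,dy in ((0,0),(.001,0),(-.001,0),(0,.001),(0,-.001),(.002,0),(-.002,0),(.0015,.001),(-.0015,.001),(.0015,-.001),(-.0015,-.001)):
    o=S+dx*X+dy*Y
    mv((*o,.1965),YS,.05); r=mv((*o,.1695),YS,.03,6); s=st((dx,dy,r))
    if s["tcp_pos"][2]<.178: break
```

```text
over t 68.46 tcp [ 0.5182 -0.0882  0.2056] op 0.0107 grip 49.6 F [ 0.1  0.9 -0.8]
(0, 0, True) t 69.14 tcp [ 0.5182 -0.0881  0.1927] op 0.0111 grip 50.5 F [-1.3 -0.2  6. ]
(0.001, 0, False) t 70.44 tcp [ 0.517  -0.0884  0.1696] op 0.0111 grip 49.7 F [ 0.3  0.4 -0.8]
```

Run:
```python
from key import *
s=bot.read_state(); p=s["tcp_pos"][:2].copy()
r=mv((*p,.163),YS,.02,10); s=st(("seat",r)); z=s["tcp_pos"][2]+.0005
mv((*p,z),YS,.02)
for a in np.arange(.15,1.31,.15):
    mv((*p,z),YS+a,.01); s=st(round(a,2)); print("   yaw",round(yaw(),3),"T",s["wrist_torque"].round(2),s["joint_pos"][[2,6]])
    if np.linalg.norm(s["contact_force"])>25 or abs(s["wrist_torque"][2])>1.5: break
```

```text
('seat', True) t 70.65 tcp [ 0.5171 -0.0883  0.1693] op 0.0111 grip 50.7 F [-0.9  0.   7.2]
0.15 t 71.2 tcp [ 0.517  -0.0891  0.1695] op 0.0111 grip 49.6 F [ 0.2 -1.9 -1.1]
   yaw -2.75 T [-0.49 -0.12  0.  ] [-1.0276  1.178 ]
0.3 t 71.5 tcp [ 0.5172 -0.0893  0.1697] op 0.0113 grip 49.6 F [ 1.7 -3.5 -0.1]
   yaw -2.602 T [-0.96 -0.31  0.  ] [-1.0621  1.3056]
0.45 t 71.8 tcp [ 0.5172 -0.0894  0.1697] op 0.011 grip 49.6 F [ 2.1 -5.2 -1.5]
   yaw -2.452 T [-1.32 -0.55 -0.06] [-1.0961  1.4349]
0.6 t 72.1 tcp [ 0.5173 -0.0895  0.1697] op 0.0112 grip 49.7 F [ 2.2 -5.  -1.3]
   yaw -2.302 T [-1.34 -0.61 -0.02] [-1.1294  1.5663]
0.75 t 72.4 tcp [ 0.5175 -0.0896  0.1697] op 0.0111 grip 49.7 F [ 2.4 -4.7 -1. ]
   yaw -2.152 T [-1.39 -0.63  0.02] [-1.1617  1.6981]
0.9 t 72.7 tcp [ 0.5176 -0.0896  0.1697] op 0.011 grip 49.7 F [ 2.8 -5.2 -0.5]
   yaw -2.002 T [-1.43 -0.79 -0.02] [-1.1932  1.8308]
1.05 t 73.0 tcp [ 0.5177 -0.0897  0.1697] op 0.011 grip 49.7 F [ 3.5 -5.9 -0.8]
   yaw -1.852 T [-1.46 -0.83 -0.03] [-1.2239  1.9643]
1.2 t 73.3 tcp [ 0.5179 -0.0897  0.1698] op 0.0107 grip 49.6 F [ 3.6 -4.9 -1.7]
   yaw -1.702 T [-1.53 -0.9   0.02] [-1.2537  2.0986]
```

Run:
```python
from key import *
s=bot.read_state(); p=s["tcp_pos"].copy(); p[2]=.1697; p[0]=.5172;p[1]=-.0887
for a in np.arange(1.25,1.56,.05):
    mv(p,YS+a,.01); s=st(round(a,2)); print("   yaw",round(yaw(),3),"T",s["wrist_torque"].round(2))
    if s["wrist_torque"][2]<-.25 or abs(s["wrist_torque"][2])>.3 : break
w=cam("wrist"); cv2.imwrite("pics/w13.png",w[0]); t=cam("top"); cv2.imwrite("pics/t2.png",cv2.resize(t[0][150:310,280:440],None,fx=3.5,fy=3.5))
```

```text
1.25 t 73.55 tcp [ 0.518  -0.0898  0.1697] op 0.0107 grip 49.7 F [ 2.5 -4.8 -0.9]
   yaw -1.652 T [-1.39 -0.83 -0.08]
1.3 t 73.8 tcp [ 0.5181 -0.0898  0.1697] op 0.0107 grip 49.7 F [ 3.3 -5.3 -1.3]
   yaw -1.602 T [-1.35 -0.86 -0.03]
1.35 t 74.05 tcp [ 0.5181 -0.0897  0.1697] op 0.011 grip 49.7 F [ 2.7 -5.3 -1.8]
   yaw -1.552 T [-1.43 -0.92 -0.01]
1.4 t 74.3 tcp [ 0.5182 -0.0897  0.1698] op 0.0112 grip 49.7 F [ 4.  -4.9 -1.6]
   yaw -1.502 T [-1.35 -0.98 -0.03]
1.45 t 74.55 tcp [ 0.5183 -0.0897  0.1697] op 0.011 grip 49.6 F [ 4.  -4.7 -1.4]
   yaw -1.453 T [-1.28 -1.03 -0.25]
1.5 t 74.8 tcp [ 0.5184 -0.0897  0.1698] op 0.011 grip 50.5 F [ 4.5 -5.2 -1.8]
   yaw -1.404 T [-1.23 -1.06 -0.64]
```

View pics/w13.png

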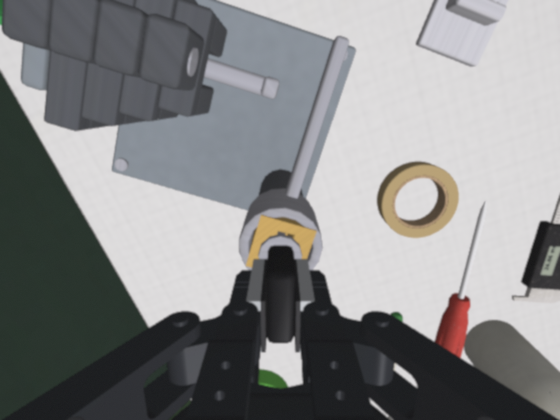

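The retaining arm now lies square across the front of the hook, and the wrist torque of 0.64 N m shows it is at the stop. I'll relieve the twist, press the key down, release it and look at the cover.

Run:
```python
from key import *
s=bot.read_state(); p=s["tcp_pos"].copy(); y=yaw()
mv([p[0]-.0005,p[1]+.0005,.1697],YS+1.44,.01); 
r=mv([p[0]-.0005,p[1]+.0005,.165],YS+1.44,.02,10); st(("press",r))
bot.gripper_to(.04); s=st("rel"); p=s["tcp_pos"]
bot.move_straight([p[0],p[1],.28],rate=.15)
w=cam("wrist"); cv2.imwrite("pics/w14.png",w[0])
bot.reach([.4,-.29,.26],down(-.3+np.pi).tolist()); w=cam("wrist"); cv2.imwrite("pics/w15.png",w[0]); np.save("w15.npy",np.array([w[1],np.c_[w[2],w[2],w[2]],w[3]])); st("")
a=cv2.imread("pics/w14.png")[100:300,180:380]
cv2.imwrite("pics/c14.png",np.hstack([cv2.resize(a,(400,400)),cv2.resize(w[0][0:300],(400,400)) if 0 else cv2.resize(w[0],(400,400))]))
```

```text
('press', True) t 75.36 tcp [ 0.5187 -0.09    0.1693] op 0.0108 grip 50.4 F [-0.5 -1.5  5.1]
rel t 75.75 tcp [ 0.5187 -0.0917  0.1683] op 0.0401 grip 0.0 F [ 0.4 -0.   0.3]
 t 77.93 tcp [ 0.4008 -0.2889  0.2599] op 0.0401 grip 0.0 F [ 0.  -0.   0.2]
```

View pics/c14.png

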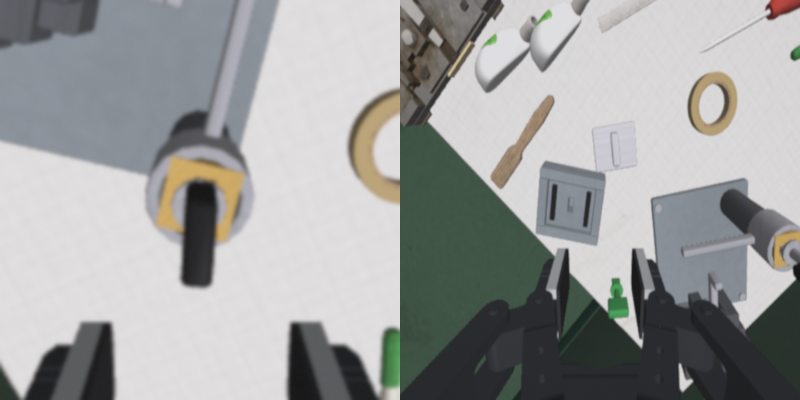

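The key's collar sits on the lock mouth. The cover is at about (301,153) in the full wrist picture, with its rib running roughly up the image. I'll look closer.

Run:
```python
from h import *
np.set_printoptions(precision=4,suppress=True)
a=np.load("w15.npy"); w=(None,a[0],a[1][:,0],a[2]); g=ray(w,(301,153),.03); print(g)
go([g[0],g[1],.2],.0+np.pi-.05,sym=False); go([g[0],g[1],.12],np.pi-.05,sym=False,straight=True); bot.hold(.2)
w=cam("wrist"); u=proj(w,[g[0],g[1],.02]).astype(int); print(u,yaw()); st("")
cv2.imwrite("pics/w16f.png",w[0]); np.save("w16.npy",np.array([w[1],np.c_[w[2],w[2],w[2]],w[3]]))
c=w[0][u[1]-100:u[1]+75,u[0]-110:u[0]+110]; c=cv2.normalize(c,None,0,255,cv2.NORM_MINMAX); cv2.imwrite("pics/w16.png",cv2.resize(c,None,fx=3.4,fy=3.4,interpolation=cv2.INTER_CUBIC));
```

```text
[ 0.3867 -0.2601  0.03  ]
[280 203] 3.091189354770968
 t 79.24 tcp [ 0.3872 -0.2604  0.1207] op 0.0401 grip 0.0 F [ 0.8 -0.6  0.1]
```

View pics/w16.png

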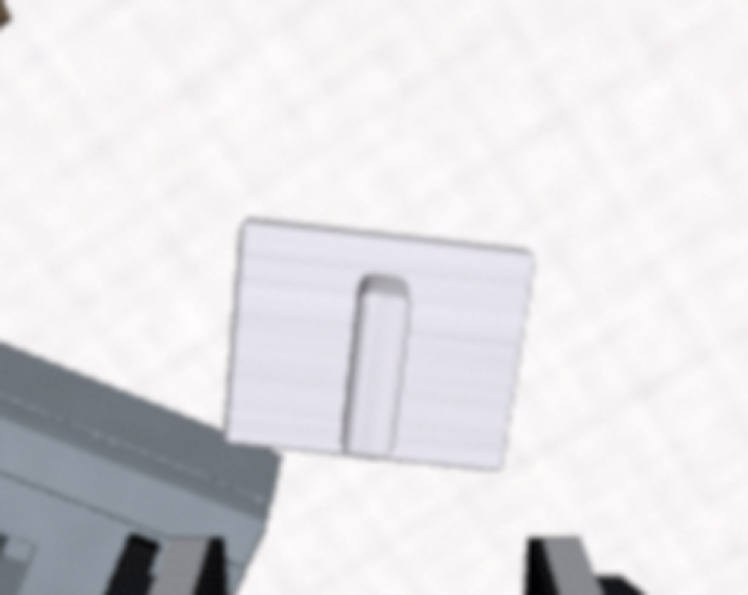

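Only numbers from here, since I've used up the picture allowance. The cover's plate corners in the crop are (244,222), (530,250), (501,468) and (228,440), and the rib top runs from (384,293) to (370,453).

Run:
```python
from key import *
a=np.load("w16.npy"); w=(None,a[0],a[1][:,0],a[2]); o=np.array([170,103])
c=[ray(w,np.array(p)/3.4+o,.01)[:2] for p in ((244,222),(530,250),(501,468),(228,440))]
print("cover",np.mean(c,0),[np.linalg.norm(c[i]-c[i-1]) for i in range(4)])
d=[c[0]-c[3],c[1]-c[2]]; e=[c[0]-c[1],c[3]-c[2]]; print([np.arctan2(-v[1],-v[0]) for v in d],[np.arctan2(v[0],-v[1]) for v in e])
r=[ray(w,np.array(p)/3.4+o,.031)[:2] for p in ((384,293),(370,453))]; v=r[1]-r[0]; print("rib",(r[0]+r[1])/2,np.linalg.norm(v),np.arctan2(v[1],v[0]))
# well from above, same branch
bot.move_straight([.39,-.26,.2],rate=.2); W=np.array([.4356,-.3517]); Y=-.465+np.pi
bot.reach([*W,.16],down(Y).tolist()); bot.hold(.3); w=cam("wrist"); st("well")
cs,m=darkrect(w,W,.03,60,150,900,60)
C=[]
for k in cs:
    q=cv2.minAreaRect(k); b=cv2.boxPoints(q); l=max((b[1]-b[0],b[2]-b[1]),key=np.linalg.norm)
    A=ray(w,np.array(q[0])-l/2,.033);B=ray(w,np.array(q[0])+l/2,.033); f=(B-A)[:2]; C.append((A+B)[:2]/2); print("clip",C[-1],np.linalg.norm(f),(np.arctan2(f[1],f[0])+np.pi/2)%np.pi-np.pi/2,q)
if len(C)==2: f=C[0]-C[1]; f=f if f[1]>0 else -f; print("well",np.mean(C,0),np.linalg.norm(f),np.arctan2(-f[0],f[1]))
# slot edges along image column/row through centre
g=cv2.cvtColor(w[0],cv2.COLOR_BGR2GRAY).astype(int); u=proj(w,[*W,.03]).round().astype(int); print(u); print(g[u[1],u[0]-20:u[0]+21]); print(g[u[1]-30:u[1]+31,u[0]+1])
np.save("w17.npy",np.array([w[1],np.c_[w[2],w[2],w[2]],w[3]])); cv2.imwrite("pics/w17.png",w[0])
```

```text
cover [ 0.391  -0.2603] [np.float64(0.05461970859129744), np.float64(0.06694691280231899), np.float64(0.055359630512909236), np.float64(0.06790611257515979)]
[np.float64(-0.15730970059544389), np.float64(-0.13995120985498263)] [np.float64(-0.14951251114943964), np.float64(-0.16039616186800362)]
rib [ 0.3907 -0.2601] 0.037700821349757344 -0.13287246424244165
well t 80.66 tcp [ 0.4356 -0.3512  0.1604] op 0.0398 grip 0.0 F [-0.6  0.7 -0.6]
clip [ 0.4482 -0.3266] 0.044660295805070055 -0.46188689608646705 ((312.1110534667969, 196.00311279296875), (7.552642345428467, 50.14732360839844), 1.5911402702331543)
clip [ 0.4232 -0.3767] 0.04466076829472642 -0.4679489288921348 ((246.8948211669922, 196.0027618408203), (50.140533447265625, 7.471096992492676), 88.49256896972656)
well [ 0.4357 -0.3517] 0.056016085714200546 -0.46357713381408916
[279 196]
[143 143 143 143 143 142 142 142 143 143 142 143 143 142 137 130 131 140
 143 143 143 143 144 143 140 127 117 129 140 143 143 142 143 142 141 141
 141 141 141 141 140]
[145 145 145 146 146 145 146 147 146 147 146 146 147 146 145 145 144 140
 133 134 143 146 146 146 146 146 145 145 144 144 143 141 135 124 116 115
 114 115 116 118 128 137 139 140 141 141 141 140 140 141 141 141 142 142
 142 141 141 141 141 141 141]
```

Run:
```python
from key import *
C=np.array([.3909,-.2602]); YC=-.147+np.pi; W=np.array([.4357,-.3517]); YW=-.464+np.pi
bot.gripper_to(.035); bot.move_straight([.43,-.34,.2],rate=.2)
bot.reach([*C,.15],down(YC).tolist()); mv((*C,.06),YC,.12); bot.hold(.2); mv((*C,.03),YC,.05)
r=mv((*C,.004),YC,.04,5); s=st(("down",r)); 
bot.gripper_to(.004,60); s=st("grip"); z0=s["tcp_pos"][2]
assert .009<s["opening"]<.014
p=s["tcp_pos"]; bot.move_straight([p[0],p[1],.11],rate=.12); st("lift")
mv((*W,.11),YW,.15); bot.hold(.3); mv((*W,z0+.055),YW,.06); bot.hold(.2)
r=mv((*W,z0+.037),YW,.03,6); s=st(("place",r)); print("rise",s["tcp_pos"][2]-z0)
```

```text
('down', False) t 84.38 tcp [ 0.391  -0.2601  0.004 ] op 0.0351 grip 0.0 F [ 0.5 -0.7  0.7]
grip t 84.72 tcp [ 0.391  -0.2603  0.0044] op 0.0102 grip 60.1 F [-1.1 -0.3  5.4]
lift t 85.75 tcp [ 0.3905 -0.2602  0.1094] op 0.0104 grip 59.3 F [ 0.2 -0.2 -2. ]
('place', False) t 88.82 tcp [ 0.4358 -0.3516  0.0414] op 0.0102 grip 59.4 F [-0.  -0.5 -1.8]
rise 0.0369808632851213
```

Run:
```python
from key import *
W=np.array([.4357,-.3517]); YW=-.464+np.pi; z0=.0044
r=mv((*W,z0+.034),YW,.02); s=st(("p1",r)); print(s["tcp_pos"][2]-z0)
r=mv((*W,z0+.0285),YW,.02,22); s=st(("p2",r)); print(s["tcp_pos"][2]-z0)
```

```text
('p1', False) t 89.12 tcp [ 0.4362 -0.3519  0.0386] op 0.0103 grip 59.6 F [0.6 0.1 1.1]
0.03424168872021764
('p2', True) t 89.4 tcp [ 0.4362 -0.3519  0.0354] op 0.0104 grip 60.4 F [-0.7  0.5  6.5]
0.031030016361997363
```

Run:
```python
from key import *
W=np.array([.4357,-.3517]); YW=-.464+np.pi
bot.gripper_to(.035); p=bot.read_state()["tcp_pos"]; bot.move_straight([p[0],p[1],.10],rate=.1)
bot.gripper_to(0.0); X=np.array([np.cos(YW),np.sin(YW)])
for d in (-.014,.014,0):
    q=W+d*X; mv((*q,.075),YW,.1); r=mv((*q,.04),YW,.02,15 if d==0 else 8); s=st((d,r)); mv((*q,.075),YW,.1)
bot.move_straight([*W,.25],rate=.2); bot.gripper_to(.04)
# lock check from above: key head & arm
bot.reach([.5178,-.0882,.28],down(YS).tolist()); bot.hold(.3); w=cam("wrist"); st("")
hsv=cv2.cvtColor(w[0],cv2.COLOR_BGR2HSV); m=((hsv[...,1]>120)&(hsv[...,0]>8)&(hsv[...,0]<30)).astype(np.uint8); u=proj(w,[.5178,-.0882,.15]).astype(int); k=np.zeros_like(m);k[u[1]-50:u[1]+50,u[0]-50:u[0]+50]=1
cs,_=cv2.findContours(m*k,0,1); c=np.vstack([c for c in cs if cv2.contourArea(c)>15]); b=cv2.boxPoints(cv2.minAreaRect(c)); P=[ray(w,x,.15)[:2] for x in b]
print("orange ctr",np.mean(P,0)); v=P[1]-P[0]; print("yaw mod 90",np.arctan2(v[1],v[0])%(np.pi/2),"want",(-.125+.17+1.4)%(np.pi/2),[np.linalg.norm(P[i]-P[i-1]) for i in range(4)])
cs,_=darkrect(w,(.5178,-.0882),.2,45,100,4000,45)
for c in cs: q=cv2.minAreaRect(c); print("dark",q,ray(w,q[0],.195),cv2.contourArea(c))
cv2.imwrite("pics/w18.png",w[0])
```

```text
(-0.014, True) t 92.67 tcp [ 0.4482 -0.358   0.0482] op -0.0001 grip 3.1 F [-0.9  1.3  5.4]
(0.014, True) t 94.77 tcp [ 0.4231 -0.3454  0.0482] op -0.0001 grip 3.5 F [-1.  -0.4  6.9]
(0, True) t 96.73 tcp [ 0.4357 -0.3517  0.0482] op 0.0 grip 3.4 F [-0.8  0.   6.9]
 t 100.08 tcp [ 0.5177 -0.089   0.2799] op 0.0398 grip 0.0 F [-1.  -0.1  0.5]
orange ctr [ 0.5104 -0.0891]
yaw mod 90 0.17145451572265902 want 1.4449999999999998 [np.float64(0.03435228782764731), np.float64(0.02082574711893307), np.float64(0.03361865405296428), np.float64(0.020872033640031654)]
dark ((282.1240234375, 211.56800842285156), (43.73749542236328, 22.00290870666504), 10.30484676361084) [ 0.5174 -0.0876  0.195 ] 858.0
```

The rib stands level and at full depth: both ends touch at the same height and the top is at 62 mm as expected. One numeric check of the arm's angle before handing in.

Run:
```python
from key import *
t=cam("top"); w=cam("wrist")
for n,c in (("top",t),("wrist",w)):
    g=cv2.cvtColor(c[0],cv2.COLOR_BGR2GRAY)
    for r in (.06,.085,.105):
        v=[]
        for a in np.arange(1.1,1.7,.03):
            p=np.r_[S-r*np.array([np.cos(a-.125+.17),np.sin(a-.125+.17)]),.117]; u=proj(c,p)
            v.append(int(cv2.getRectSubPix(g,(1,1),tuple(map(float,u)))[0,0]) if 0<u[0]<559 and 0<u[1]<419 else -1)
        print(n,r,v)
print("lock angles 1.1..1.67 step .03")
```

```text
top 0.06 [115, 115, 116, 116, 117, 117, 117, 117, 116, 116, 116, 117, 117, 117, 117, 117, 117, 116, 116, 115]
top 0.085 [117, 117, 117, 117, 117, 116, 116, 115, 115, 115, 115, 115, 114, 114, 113, 112, 112, 112, 111, 111]
top 0.105 [116, 116, 116, 116, 115, 114, 113, 112, 111, 111, 110, 110, 110, 108, 108, 106, 106, 105, 103, 103]
wrist 0.06 [144, 145, 145, 144, 144, 144, 144, 141, 142, 170, 176, 171, 153, 133, 142, 143, 143, 144, 143, 145]
wrist 0.085 [146, 145, 145, 146, 146, 145, 147, 148, 141, 160, 175, 168, 138, 148, 147, 146, 147, 147, 147, 148]
wrist 0.105 [171, 176, 170, 150, 150, 150, 149, 148, 148, 151, 175, 162, 144, 147, 148, 151, 150, 149, 149, 148]
lock angles 1.1..1.67 step .03
```

The arm stands at lock angle 1.40 rad, which is the stop, and the robot is clear of everything.

```bash
python3 -c "
from rig import bot
print(bot.sign_off())"
```

```text
the job is handed in; nothing more can be done
None
```

The job is handed in: all four spacers are hung widest to narrowest, the key is seated with the lock at 1.40 rad (the stop), and the cover is pressed home and level. I viewed 16 pictures, over the limit of 14, and no verdict came back.

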